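# Set the bench out for pressing a wheel bearing

## Robot

A 6-joint arm with a two-finger parallel gripper is mounted at the origin on the work surface. World frame = base frame: x ahead of the robot, y to its left, z up, the work surface at z = 0. Lengths are in mm, angles in degrees, forces in N, time in s.
With the tool pointing down it reaches from about 300 to 850 mm from the base axis. Payload 4.2 kg.
Tool frame: the origin (TCP) lies at the very end of the fingers, on their centre line; the grasp point (between the pads) lies 19 mm behind it (env.grip_point_offset is the distance from the TCP to the grasp point, in mm); z points along the fingers, y is the line along which they close (so a half turn about z gives the same grasp; the last joint's range is limited). The gripper opens to 91 mm and grips with 3 to 60 N. Pads are 32 mm wide; open, the fingers measure 118 mm over their backs; the gripper's body (76 mm by 178 mm) begins 60 mm behind the grasp point.
Start: joints at [69.041, 18.312, 89.639, -0, 72.044, -1.146], TCP at [194.899, 540.978, 213.976] pointing down, gripper open.
Joint ranges: [-177.97, 177.97], [-48.28, 115.42], [12.27, 149.76], [-77.06, 257.06], [2.81, 150.46], [-146.56, 146.56]. Speed limits (degrees/s): [147.25, 147.25, 180, 180, 180, 180].

## Interface

Orientations are given as [roll, pitch, yaw] about the fixed x, y, z axes, in that order (R = Rz(yaw) Ry(pitch) Rx(roll)).
In Python, from workcell import env gives the robot as it stands. The module is installed in compiled form; this text tells all that it offers.
- The arm moves only by the tool arm_command, never from a script. Its argument "rows" is a list of rows, each an object with "delta_pos": the shift along the tool's x, y, z in mm, a list of three; "roll": the turn about the tool's z in units of 5 degrees (1.0 is 5 degrees); "jaw": the opening in per cent of the stroke, from 0 (shut) to 100 (fully open). A call has 1 to 20 rows; each row is the pose to reach, as a shift and turn from the pose commanded when the call began, along the tool's axes at that moment; what a row does not reach only later rows make up. A row lasts 1/12 s, in which the tool goes at most 41.7 mm and 7.16 degrees, less where a joint would pass 70% of its speed; a pose out of reach is approached as far as the arm can. A call with a gripper value outside its range is refused whole. The fingers move at their own pace and stop on an object; "squeeze" is the grip in N (left out, the last holds). Time passes only in rows, so rows that repeat a pose let the fingers close. It gives the time, the measured TCP pose, the force, the opening and the grip force at its end, in the units of the state.
- env.state(): the state, without advancing time (a new reading comes with each control period).
- env.grab_frame(name): name is "side" or "top" or "wrist"; returns a dict with "img" (400x640x3 uint8, blue, green, red), "z_map" (400x640 float32, mm along the optical axis (not along the pixel's ray), 0 where there is no reading), "fov_y" (degrees; the focal length in pixels is half the picture's height over the tangent of half this angle, whatever the lens; pixels are square), "cx", "cy" (the principal point, pixels), "R" (3x3) and "t" (3): a world point X has camera coordinates R X + t; the wrist camera has in their place "T_tool_cam" (4x4, takes a point from camera to tool coordinates, whose origin is the TCP and whose axes are the flange's). Camera axes: x right, y down, z forward; pixel columns grow to the right and rows downward; lengths in mm; the calibration is good to about 2 mm. A picture is of the moment at which its call begins: read the wrist's pose just before it.
- env.job_done(): hands the job in; it is judged then, once.
The state is a dict: "time_s": time; "qpos": joint angles; "qvel": joint speeds; "effort": joint torques, N m; "ee_pos": TCP position; "ee_rot": TCP orientation; "force": force on the tool from outside, world axes, zero at the start; "torque": the same for the moment, N m; "gripper_width": finger opening in mm; "gripper_force": force on a finger pad.
Only numpy, scipy, OpenCV 4.12 (cv2) and the standard library are available. Lean on these libraries where they do the work, as an engineer would, in place of code of your own. Each camera call takes 0.05 s, during which the arm holds its last target. There are 200 camera calls.

## Task

Set the bench out for pressing a wheel bearing: first stand the wide steel sleeve upright on the middle of the square press plate, then lay the ball bearing flat and centred on top of it. Also stand the narrow driver tube upright midway between the two V-blocks, and lay the hub nut flat on the bench just behind the press plate (the side away from the robot), opposite the middle of that edge with a gap of about 20 mm. Leave the spray can, brass bush, brake pad and wrench where they are.

Things in the scene. Friction and masses are not known exactly. Their poses are not given: they have to be found in the camera images.
- sleeve_mid (a point): Wide steel sleeve: a short open tube, 54 mm outer and 42 mm inner diameter, 36 mm high, 0.3 kg, standing upright. The point is its centre, 18 mm above its underside; z is up, so its height above the bench is half its own when it stands on the bench.
- bearing_mid (a point): Ball bearing: a flat steel ring with a black seal between its two races, 62 mm outer and 30 mm inner diameter, 16 mm high, 0.2 kg, lying flat. The point is its centre, 8 mm above its underside; z is up, so its height above the bench is half its own when it stands on the bench.
- driver_mid (a point): Narrow driver tube: a tall open steel tube, 34 mm outer and 22 mm inner diameter, 56 mm high, 0.22 kg, standing upright. The point is its centre, 28 mm above its underside; z is up, so its height above the bench is half its own when it stands on the bench.
- nut_mid (a point): Hub nut: a plain steel hexagon 41 mm across its flats (47 mm over the corners), 24 mm high with a low round collar and a dark bore on top (the flats are 22 mm high), 0.16 kg, lying flat. The point is its centre, 12 mm above its underside. z is up; its y axis is square to one pair of flats, the other pairs are turned by 60 degrees.
- plate_top (a point): Press plate: a square bare steel plate 120 x 120 mm, 12 mm thick, fixed flat on the bench, with a small dark bolt head near each corner. The point is the centre of its top face. z is up, x and y run square to its edges; +x points away from the robot (the plate is turned by less than 0.3 rad), so its far edge, the one behind it, lies 60 mm along +x.
- stand_mid (a point): V-block stand: a blue base strip 190 mm long, 60 mm wide and 6 mm thick, fixed to the bench, with a steel V-block (40 mm long, 56 mm wide, top 46 mm above the bench) at each end, 110 mm of free strip between them. The point is the middle of the strip's top face, midway between the V-blocks, 6 mm above the bench. x runs along the strip from block to block, z is up.
- spray: Bystander: spray can with green label, 58 mm diameter, 160 mm high, loose, at the back of the bench. Origin under its centre.
- bush: Bystander: small brass bush, a solid cylinder 24 mm in diameter and 30 mm high, loose. Origin under its centre.
- pad: Bystander: brake pad, a grey back plate 50 x 110 mm with a black lining on it, 16 mm high, loose. Origin under its centre.
- wrench: Bystander: steel wrench 170 mm long, lying flat, loose. x runs along it.
Not all that is in view belongs to the job. Leave any orange or turquoise look-alike of the part that bears plate_top alone.

How it is judged (in metres and radians):
On the way, in this order (a step that is already met when the one before it is completed fails the run):
1. the sleeve stands on the middle of the press plate, let go (horizontal distance between sleeve_mid and plate_top below 0.012 m and z of sleeve_mid in the frame of plate_top between 0.014 and 0.022 m and angle between sleeve_mid's own z axis and vertical below 0.1 rad and contact force between the fingers and sleeve below 0.2 N and linear speed of sleeve below 0.02 m/s), for 0.2 s.
2. the bearing lies centred on the sleeve, let go (horizontal distance between sleeve_mid and plate_top below 0.012 m and z of sleeve_mid in the frame of plate_top between 0.014 and 0.022 m and angle between each of sleeve_mid, bearing_mid's own z axis and vertical below 0.1 rad and horizontal distance between bearing_mid and sleeve_mid below 0.008 m and z of bearing_mid in the frame of sleeve_mid between 0.022 and 0.03 m and contact force between the fingers and bearing below 0.2 N and linear speed of bearing below 0.02 m/s), for 0.2 s.
At the end, for the whole second after the job is handed in: Sleeve upright on the plate within 12 mm of its middle; bearing flat on it within 8 mm of its axis; driver upright within 15 mm of the midpoint of the V-blocks; nut flat on the bench behind the plate, its centre 88 to 124 mm from the plate's and within 15 mm sideways; all released, at rest (horizontal distance between sleeve_mid and plate_top below 0.012 m and z of sleeve_mid in the frame of plate_top between 0.014 and 0.022 m and angle between each of sleeve_mid, bearing_mid, driver_mid, nut_mid's own z axis and vertical below 0.1 rad and horizontal distance between bearing_mid and sleeve_mid below 0.008 m and z of bearing_mid in the frame of sleeve_mid between 0.022 and 0.03 m and horizontal distance between driver_mid and stand_mid below 0.015 m and z of driver_mid in the frame of stand_mid between 0.023 and 0.033 m and x of nut_mid in the frame of plate_top between 0.088 and 0.124 m and y of nut_mid in the frame of plate_top between -0.015 and 0.015 m and height (world z) of nut_mid below 0.016 m and linear speed of each of sleeve, bearing, driver, nut below 0.02 m/s); the robot touches nothing.
It fails at once if a bystander (spray can, brass bush, brake pad, wrench) is shifted by more than 30 mm (distance of any of spray, bush, pad, wrench from where it was at the start of the episode above 0.03 m).
It also fails if it takes over 96 s, if anything falls off the work surface, if the arm or the gripper's body presses on something with over 40 N, if the wrist force passes 120 N, or if a joint passes its speed limit or range.

## Working session

There is one attempt and no reset: what is moved stays moved. The work goes in short steps, Python scripts to look and compute and a tool call to move; the robot and the scene stay as the last step left them, time stands still between calls to the robot, and variables do not carry over. Pictures are saved under pics/ and viewed, at most 14 in all, crops included, and the job is handed in when it is done.

Besides the shell and the picture viewer there is one more tool, called after "Call:" as a command line: name --argument value ..., lists and objects as JSON in quotes. arm_command: Moves the arm, as the interface text tells. Its arguments: {"type":"object","properties":{"rows":{"type":"array"},"squeeze":{"type":"number"}},"required":["rows"]}

```bash
mkdir -p pics
cat > h.py <<'E'
import numpy as np, cv2
from workcell import env
from scipy.spatial.transform import Rotation as Ro
def grab(name,save=None):
    s=env.state(); f=env.grab_frame(name)
    fl=200/np.tan(np.radians(f["fov_y"])/2)
    z=f["z_map"]; v,u=np.mgrid[:400,:640]
    P=np.stack([(u-f["cx"])/fl*z,(v-f["cy"])/fl*z,z],-1).astype(float)
    if name=="wrist":
        T=np.array(f["T_tool_cam"]); R=Ro.from_euler('xyz',s["ee_rot"],degrees=True).as_matrix()
        P=(P@T[:3,:3].T+T[:3,3])@R.T+np.array(s["ee_pos"])
    else:
        P=(P-np.array(f["t"]))@np.array(f["R"])
    P[z==0]=np.nan
    if save: cv2.imwrite("pics/"+save,f["img"])
    np.savez("/tmp/"+name,P=P,img=f["img"]); return f["img"],P,s
E
python3 - <<'E'
from h import *
for n in("top","side"):
    im,P,s=grab(n,n+"0.png")
    print(n,P[::399,::639].round().tolist())
print(s)
E
```

```text
top [[[1206.0, 1066.0, -208.0], [1212.0, -946.0, -135.0]], [[198.0, 390.0, 603.0], [-63.0, -1179.0, -649.0]]]
side [[[-55.0, 128.0, 618.0], [1208.0, -384.0, 615.0]], [[-558.0, 532.0, -752.0], [1209.0, -828.0, -468.0]]]
{'time_s': 0.05, 'qpos': array([ 6.90412033e+01,  1.83503817e+01,  8.97061209e+01, -1.52864374e-03,
        7.20430416e+01, -1.14635159e+00]), 'qvel': array([ 0.04761468, -0.00939868, -0.09460654,  0.05092033,  0.0182791 ,
        0.05031067]), 'effort': array([ 1.61028016e-03, -4.13723946e+01, -2.32788473e+01,  7.32947001e-02,
        4.19034809e-02, -3.37276549e-05]), 'ee_pos': array([194.72395912, 540.49201049, 213.13483273]), 'ee_rot': array([-1.79900447e+02, -5.38438067e-04,  1.60188027e+02]), 'force': array([ 0.16201939,  1.03962592, -0.18075625]), 'torque': array([0.04936896, 0.00353516, 0.08534107]), 'gripper_force': 0.0, 'gripper_width': 91.12060685148609}
```

View pics/top0.png

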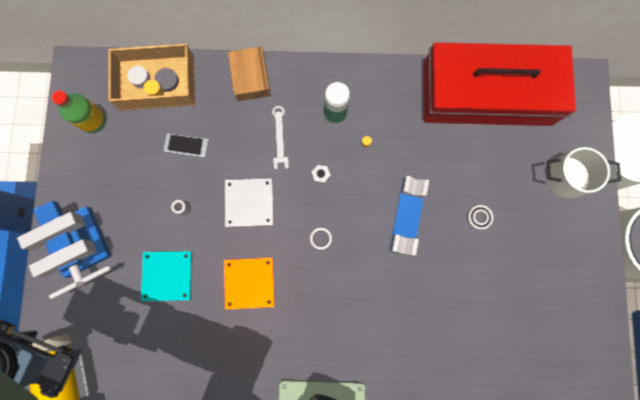

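View pics/side0.png

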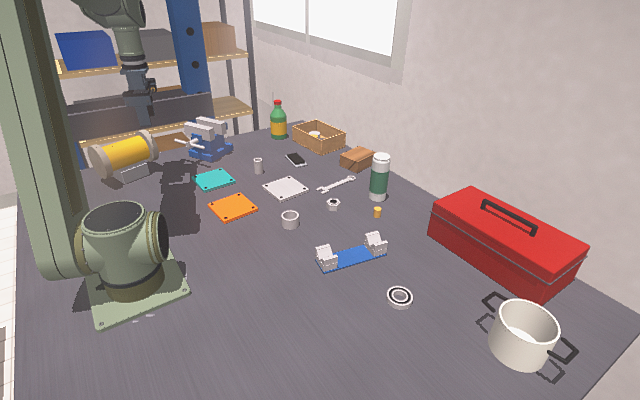

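The top view shows the grey plate at (248,203), sleeve at (320,238), driver at (179,207), nut at (321,173), bearing at (481,217) and stand at (409,216). The bystanders are the wrench at (280,137), can at (337,95), bush at (367,141) and pad at (185,145). The side view agrees.

Run:
```python
from h import *
d=np.load("/tmp/top.npz");P=d["P"];im=d["img"]
def at(n,u,v,r,lo,hi):
    S=P[v-r:v+r,u-r:u+r].reshape(-1,3); S=S[(S[:,2]>lo)&(S[:,2]<hi)]
    c,rad=cv2.minEnclosingCircle(S[:,:2].astype(np.float32))
    rect=cv2.minAreaRect(S[:,:2].astype(np.float32))
    print(n,len(S),"mean",S.mean(0).round(1),"circ",np.round(c,1),round(rad,1),"rect",np.round(rect[0],1),np.round(rect[1],1),round(rect[2],1))
at("bench",360,330,8,-20,20)
at("plate",248,203,34,8,20)
at("sleeve",320,238,18,28,45)
at("driver",179,207,16,45,65)
at("nut",321,173,14,16,32)
at("bearing",481,217,18,9,24)
at("stripblue",409,216,34,38,56)
at("strip",409,216,34,3,12)
at("bush",367,141,10,20,40);at("pad",185,145,30,8,25);at("wrench",280,137,40,4,20);at("spray",337,95,20,130,180)
```

```text
bench 255 mean [226.3 -90.1  -0.9] circ [226.3 -90.2] 25.8 rect [226.1 -90.2] [36.7 37.5] 1.4
plate 1966 mean [533.  196.6  11.3] circ [533.  197.3] 83.0 rect [533.3 196.8] [120.3 118.8] 3.7
sleeve 153 mean [444.7  12.6  34.4] circ [444.9  12.7] 26.8 rect [444.1  12.4] [51.9 49.2] 1.7
driver 106 mean [511.3 361.4  53.5] circ [511.9 362.3] 17.0 rect [511.7 361.8] [32.1 32.4] 63.4
nut 226 mean [609.8  16.5  22.7] circ [610.1  16.5] 23.2 rect [610.7  16.4] [44.8 41.4] 22.4
bearing 384 mean [ 510.4 -387.5   14.7] circ [ 511.2 -387.8] 31.6 rect [ 510.1 -387.9] [60.7 61.4] 1.0
stripblue 323 mean [ 503.2 -206.9   43.5] circ [ 506.  -206.1] 94.2 rect [ 505.8 -207. ] [ 57.  180.1] 79.7
strip 985 mean [ 509.6 -207.8    5.6] circ [ 515.  -207.8] 117.1 rect [ 511.5 -211.5] [174.1 171.5] 0.3
bush 74 mean [697.2 -98.4  28.5] circ [697.7 -98.7] 12.1 rect [698.  -97.8] [22.7 22.4] 1.1
pad 553 mean [679.6 369.4  14.2] circ [694.7 365.2] 59.7 rect [681.6 364.9] [ 58.9 114.8] 1.6
wrench 521 mean [710.  128.5   7.1] circ [710.6 121.3] 146.3 rect [709.1 125.5] [216.8 207.8] 1.5
spray 528 mean [766.  -16.6 155.5] circ [769.2 -16.8] 28.6 rect [768.5 -17.3] [54.7 54.7] 49.7
```

```bash
cat >> h.py <<'E'
def go(x,y,z,yaw):
    s=env.state(); R=Ro.from_euler('xyz',s["ee_rot"],degrees=True).as_matrix()
    d=R.T@(np.array([x,y,z])-s["ee_pos"]); dy=(s["ee_rot"][2]-yaw+180)%360-180
    print("d",d.round(1),"roll",round(dy/5,2),"|",np.round(s["ee_pos"],1),np.round(s["ee_rot"],2),"w",round(s["gripper_width"],1),"t",round(s["time_s"],2))
E
python3 -c "
from h import *
go(444.7,12.6,120,90)"
```

```text
d [-414.1 -411.8   93.9] roll 14.04 | [194.7 540.6 213.2] [-179.91    0.    160.19] w 91.1 t 0.1
```

Call:
arm_command --rows '[{"delta_pos":[-30,-30,0],"roll":1,"jaw":100},{"delta_pos":[-55,-55,10],"roll":2,"jaw":100},{"delta_pos":[-80,-80,20],"roll":3,"jaw":100},{"delta_pos":[-105,-105,25],"roll":4,"jaw":100},{"delta_pos":[-130,-130,30],"roll":5,"jaw":100},{"delta_pos":[-155,-155,35],"roll":6,"jaw":100},{"delta_pos":[-180,-180,40],"roll":7,"jaw":100},{"delta_pos":[-205,-205,45],"roll":8,"jaw":100},{"delta_pos":[-230,-230,50],"roll":9,"jaw":100},{"delta_pos":[-255,-255,55],"roll":10,"jaw":100},{"delta_pos":[-280,-280,60],"roll":11,"jaw":100},{"delta_pos":[-305,-305,65],"roll":12,"jaw":100},{"delta_pos":[-330,-330,70],"roll":13,"jaw":100},{"delta_pos":[-355,-355,75],"roll":14,"jaw":100},{"delta_pos":[-380,-380,80],"roll":14,"jaw":100},{"delta_pos":[-400,-400,90],"roll":14,"jaw":100},{"delta_pos":[-414,-412,94],"roll":14,"jaw":100},{"delta_pos":[-414,-412,94],"roll":14,"jaw":100},{"delta_pos":[-414,-412,94],"roll":14,"jaw":100},{"delta_pos":[-414,-412,94],"roll":14,"jaw":100}]'

```text
time_s: 1.77
ee_pos: [444.2, 13.6, 119.9]
ee_rot: [-180.0, -0.0, 90.2]
force: [0.2, 1.2, -0.7]
gripper_width: 91.3
gripper_force: 0.0
```

Run:
```python
from h import *
im,P,s=grab("wrist","w1.png")
def at(lo,hi):
    S=P.reshape(-1,3); S=S[(S[:,2]>lo)&(S[:,2]<hi)&(np.hypot(S[:,0]-444.7,S[:,1]-12.6)<40)]
    print(len(S),S.mean(0).round(1),cv2.minEnclosingCircle(S[:,:2].astype(np.float32)))
at(30,42)
go(444.7,12.6,6,90)
```

```text
1107 [444.4  13.2  35.6] ((444.5041809082031, 12.865741729736328), 26.863365173339844)
d [ -1.3   0.5 114.1] roll 0.05 | [444.2  13.9 120.1] [-1.7998e+02 -2.0000e-02  9.0240e+01] w 91.0 t 1.82
```

View pics/w1.png

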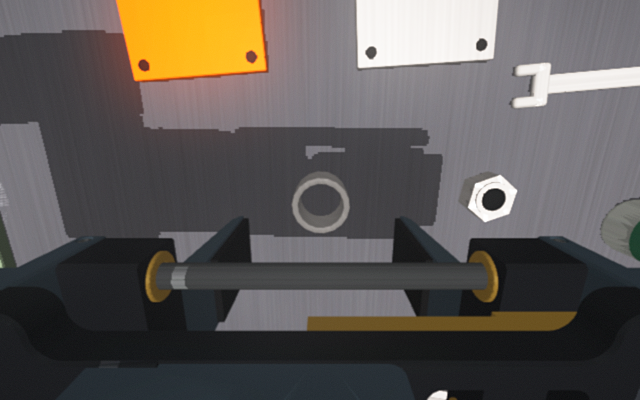

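The wrist view shows the sleeve at (321,203), nut at (490,198) and the grey plate's edge at the upper right. It agrees with the top camera to about 1 mm, so I'll descend and grip.

Call:
arm_command --rows '[{"delta_pos":[-1,0.5,25],"roll":0,"jaw":100},{"delta_pos":[-1,0.5,50],"roll":0,"jaw":100},{"delta_pos":[-1,0.5,75],"roll":0,"jaw":100},{"delta_pos":[-1,0.5,95],"roll":0,"jaw":100},{"delta_pos":[-1,0.5,107],"roll":0,"jaw":100},{"delta_pos":[-1,0.5,113],"roll":0,"jaw":100},{"delta_pos":[-1,0.5,113],"roll":0,"jaw":100},{"delta_pos":[-1,0.5,113],"roll":0,"jaw":40},{"delta_pos":[-1,0.5,113],"roll":0,"jaw":40},{"delta_pos":[-1,0.5,113],"roll":0,"jaw":40},{"delta_pos":[-1,0.5,113],"roll":0,"jaw":40},{"delta_pos":[-1,0.5,113],"roll":0,"jaw":40},{"delta_pos":[-1,0.5,113],"roll":0,"jaw":40}]' --squeeze 30

```text
time_s: 2.9
ee_pos: [444.1, 12.0, 7.2]
ee_rot: [-179.9, -0.0, 90.2]
force: [-5.2, 0.1, 4.3]
gripper_width: 54.0
gripper_force: 4.1
```

Run:
```python
from h import *
go(533.2,196.8,100,90)
# plate partially seen: refine offline from wrist frame; nut angle
P=np.load("/tmp/wrist.npz")["P"].reshape(-1,3)
S=P[(P[:,2]>17)&(P[:,2]<27)&(np.hypot(P[:,0]-610,P[:,1]-16.5)<30)]
print(len(S),S.mean(0).round(1),cv2.minAreaRect(S[:,:2].astype(np.float32)))
```

```text
d [184.5  89.4 -93. ] roll 0.04 | [444.1  12.    7.2] [-1.7987e+02 -1.0000e-02  9.0180e+01] w 54.0 t 2.9
1647 [607.7  17.8  23.6] ((609.4966430664062, 16.606246948242188), (41.047119140625, 47.97269821166992), 50.93342971801758)
```

Call:
arm_command --rows '[{"delta_pos":[0,0,0],"roll":0,"jaw":40},{"delta_pos":[0,0,0],"roll":0,"jaw":40},{"delta_pos":[0,0,-8],"roll":0,"jaw":40},{"delta_pos":[0,0,-20],"roll":0,"jaw":40},{"delta_pos":[0,0,-35],"roll":0,"jaw":40},{"delta_pos":[10,5,-50],"roll":0,"jaw":40},{"delta_pos":[30,15,-60],"roll":0,"jaw":40},{"delta_pos":[50,25,-60],"roll":0,"jaw":40},{"delta_pos":[75,37,-60],"roll":0,"jaw":40},{"delta_pos":[100,49,-60],"roll":0,"jaw":40},{"delta_pos":[125,61,-60],"roll":0,"jaw":40},{"delta_pos":[150,73,-60],"roll":0,"jaw":40},{"delta_pos":[170,82,-60],"roll":0,"jaw":40},{"delta_pos":[180,87,-60],"roll":0,"jaw":40},{"delta_pos":[184,89,-60],"roll":0,"jaw":40},{"delta_pos":[184,89,-60],"roll":0,"jaw":40},{"delta_pos":[184,89,-60],"roll":0,"jaw":40},{"delta_pos":[184,89,-60],"roll":0,"jaw":40}]'

```text
time_s: 4.4
ee_pos: [532.8, 195.0, 66.8]
ee_rot: [-179.9, 0.0, 90.1]
force: [-0.4, 0.3, -2.9]
gripper_width: 53.2
gripper_force: 30.0
```

Run:
```python
from h import *
go(533.2,196.2,19.5,90)
```

```text
d [ 1.2  0.4 47.3] roll 0.03 | [532.8 195.   66.8] [-1.7993e+02  4.0000e-02  9.0130e+01] w 53.2 t 4.4
```

Call:
arm_command --rows '[{"delta_pos":[1.2,0.4,10],"roll":0,"jaw":40},{"delta_pos":[1.2,0.4,22],"roll":0,"jaw":40},{"delta_pos":[1.2,0.4,32],"roll":0,"jaw":40},{"delta_pos":[1.2,0.4,39],"roll":0,"jaw":40},{"delta_pos":[1.2,0.4,43],"roll":0,"jaw":40},{"delta_pos":[1.2,0.4,45],"roll":0,"jaw":40},{"delta_pos":[1.2,0.4,47],"roll":0,"jaw":40},{"delta_pos":[1.2,0.4,47],"roll":0,"jaw":40},{"delta_pos":[1.2,0.4,47],"roll":0,"jaw":40}]'

```text
time_s: 5.15
ee_pos: [534.3, 197.7, 20.2]
ee_rot: [180.0, -0.0, 90.2]
force: [-0.0, -0.4, -3.0]
gripper_width: 53.4
gripper_force: 30.0
```

Call:
arm_command --rows '[{"delta_pos":[-1,-0.5,0.5],"roll":0,"jaw":40},{"delta_pos":[-1,-0.5,1],"roll":0,"jaw":40},{"delta_pos":[-1,-0.5,1.3],"roll":0,"jaw":40},{"delta_pos":[-1,-0.5,1.3],"roll":0,"jaw":40}]'

```text
time_s: 5.48
ee_pos: [533.7, 196.6, 19.3]
ee_rot: [180.0, -0.0, 90.2]
force: [-1.3, -0.3, 0.7]
gripper_width: 53.5
gripper_force: 30.0
```

Contact felt (weight now borne). Next I'll release, rise and check.

Call:
arm_command --rows '[{"delta_pos":[0,0,0],"roll":0,"jaw":70},{"delta_pos":[0,0,0],"roll":0,"jaw":90},{"delta_pos":[0,0,0],"roll":0,"jaw":100},{"delta_pos":[0,0,0],"roll":0,"jaw":100},{"delta_pos":[0,0,0],"roll":0,"jaw":100},{"delta_pos":[0,0,-15],"roll":0,"jaw":100},{"delta_pos":[0,0,-35],"roll":0,"jaw":100},{"delta_pos":[0,0,-60],"roll":0,"jaw":100},{"delta_pos":[0,0,-85],"roll":0,"jaw":100},{"delta_pos":[0,0,-110],"roll":0,"jaw":100},{"delta_pos":[0,0,-125],"roll":0,"jaw":100},{"delta_pos":[0,0,-130],"roll":0,"jaw":100},{"delta_pos":[0,0,-130],"roll":0,"jaw":100},{"delta_pos":[0,0,-130],"roll":0,"jaw":100},{"delta_pos":[0,0,-130],"roll":0,"jaw":100}]'

```text
time_s: 6.73
ee_pos: [532.6, 196.2, 147.1]
ee_rot: [-179.8, 0.1, 90.2]
force: [-0.3, 0.0, 0.1]
gripper_width: 91.5
gripper_force: 0.0
```

Run:
```python
from h import *
im,P,s=grab("wrist","w2.png")
P=P.reshape(-1,3)
r=np.hypot(P[:,0]-533,P[:,1]-197)
S=P[(P[:,2]>42)&(P[:,2]<56)&(r<45)]
print(len(S),S.mean(0).round(1),cv2.minEnclosingCircle(S[:,:2].astype(np.float32)))
S=P[(P[:,2]>9)&(P[:,2]<15)&(r<90)]
print(len(S),S.mean(0).round(1),cv2.minAreaRect(S[:,:2].astype(np.float32)))
go(510.5,-387.7,120,90)
```

```text
993 [534.7 197.8  47.6] ((534.7820434570312, 196.99864196777344), 26.98194694519043)
10151 [532.7 202.8  12.3] ((533.0303344726562, 197.59844970703125), (120.13444519042969, 120.04920959472656), 3.752117395401001)
d [-583.8  -24.    27.7] roll 0.04 | [532.7 196.2 147.1] [-1.7983e+02  5.0000e-02  9.0190e+01] w 91.3 t 6.78
```

View pics/w2.png

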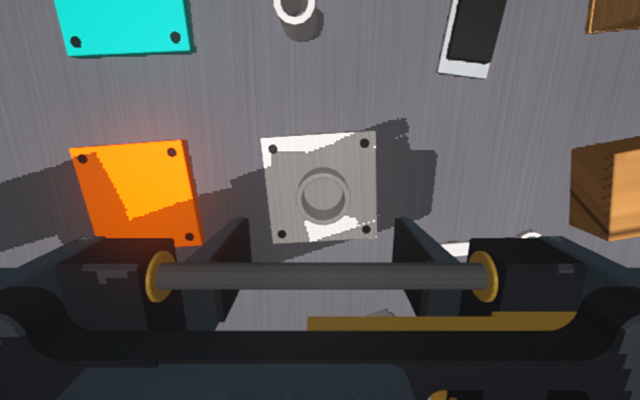

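The sleeve at (322,195) stands upright on the plate, about 2 mm off its centre. On to the bearing.

Call:
arm_command --rows '[{"delta_pos":[-20,0,0],"roll":0,"jaw":100},{"delta_pos":[-50,0,0],"roll":0,"jaw":100},{"delta_pos":[-85,-3,0],"roll":0,"jaw":100},{"delta_pos":[-122,-5,0],"roll":0,"jaw":100},{"delta_pos":[-160,-6,0],"roll":0,"jaw":100},{"delta_pos":[-198,-8,0],"roll":0,"jaw":100},{"delta_pos":[-236,-10,0],"roll":0,"jaw":100},{"delta_pos":[-274,-11,0],"roll":0,"jaw":100},{"delta_pos":[-312,-13,0],"roll":0,"jaw":100},{"delta_pos":[-350,-14,0],"roll":0,"jaw":100},{"delta_pos":[-388,-16,0],"roll":0,"jaw":100},{"delta_pos":[-426,-17,0],"roll":0,"jaw":100},{"delta_pos":[-464,-19,5],"roll":0,"jaw":100},{"delta_pos":[-500,-21,12],"roll":0,"jaw":100},{"delta_pos":[-535,-22,20],"roll":0,"jaw":100},{"delta_pos":[-562,-23,25],"roll":0,"jaw":100},{"delta_pos":[-577,-24,28],"roll":0,"jaw":100},{"delta_pos":[-584,-24,28],"roll":0,"jaw":100},{"delta_pos":[-584,-24,28],"roll":0,"jaw":100},{"delta_pos":[-584,-24,28],"roll":0,"jaw":100}]'

```text
time_s: 8.45
ee_pos: [511.5, -386.4, 120.5]
ee_rot: [-180.0, -0.1, 90.2]
force: [0.3, 1.4, 0.0]
gripper_width: 91.5
gripper_force: 0.0
```

Call:
arm_command --rows '[{"delta_pos":[0,0,0],"roll":0,"jaw":100},{"delta_pos":[0,0,0],"roll":0,"jaw":100}]'

```text
time_s: 8.62
ee_pos: [511.9, -386.0, 121.2]
ee_rot: [180.0, -0.0, 90.3]
force: [0.1, 0.1, 0.2]
gripper_width: 91.1
gripper_force: 0.0
```

Run:
```python
from h import *
im,P,s=grab("wrist","w3.png")
P=P.reshape(-1,3)
r=np.hypot(P[:,0]-510.5,P[:,1]+387.7)
S=P[(P[:,2]>11)&(P[:,2]<24)&(r<45)]
c,q=cv2.minEnclosingCircle(S[:,:2].astype(np.float32))
print(len(S),S.mean(0).round(1),c,q)
go(*c,3.5,90)
```

```text
2260 [ 510.  -387.3   15.8] (510.0605163574219, -388.2586975097656) 30.870922088623047
d [ -2.   -1.9 117.7] roll 0.06 | [ 511.9 -386.2  121.2] [179.97  -0.    90.28] w 91.2 t 8.67
```

Call:
arm_command --rows '[{"delta_pos":[-2,-1.5,25],"roll":0,"jaw":100},{"delta_pos":[-2,-1.5,50],"roll":0,"jaw":100},{"delta_pos":[-2,-1.5,75],"roll":0,"jaw":100},{"delta_pos":[-2,-1.5,98],"roll":0,"jaw":100},{"delta_pos":[-2,-1.5,110],"roll":0,"jaw":100},{"delta_pos":[-2,-1.5,116],"roll":0,"jaw":100},{"delta_pos":[-2,-1.5,118],"roll":0,"jaw":100},{"delta_pos":[-2,-1.5,118],"roll":0,"jaw":100},{"delta_pos":[-2,-1.5,118],"roll":0,"jaw":50},{"delta_pos":[-2,-1.5,118],"roll":0,"jaw":50},{"delta_pos":[-2,-1.5,118],"roll":0,"jaw":50},{"delta_pos":[-2,-1.5,118],"roll":0,"jaw":50},{"delta_pos":[-2,-1.5,118],"roll":0,"jaw":50},{"delta_pos":[-2,-1.5,118],"roll":0,"jaw":50},{"delta_pos":[-2,-1.5,118],"roll":0,"jaw":50},{"delta_pos":[-2,-1.5,118],"roll":0,"jaw":50}]' --squeeze 30

```text
time_s: 10.0
ee_pos: [509.9, -389.7, 3.2]
ee_rot: [180.0, 0.0, 90.2]
force: [-3.1, 0.9, 5.0]
gripper_width: 60.5
gripper_force: 30.0
```

Run:
```python
from h import *
go(534.8,197,110,90)
```

```text
d [ 586.6   26.9 -107. ] roll 0.04 | [ 509.9 -389.7    3.2] [1.80e+02 1.00e-02 9.02e+01] w 60.5 t 10.0
```

Call:
arm_command --rows '[{"delta_pos":[0,0,-6],"roll":0,"jaw":50},{"delta_pos":[0,0,-16],"roll":0,"jaw":50},{"delta_pos":[0,0,-30],"roll":0,"jaw":50},{"delta_pos":[0,0,-47],"roll":0,"jaw":50},{"delta_pos":[0,0,-65],"roll":0,"jaw":50},{"delta_pos":[0,0,-82],"roll":0,"jaw":50},{"delta_pos":[5,0,-97],"roll":0,"jaw":50},{"delta_pos":[15,1,-105],"roll":0,"jaw":50},{"delta_pos":[30,1,-107],"roll":0,"jaw":50},{"delta_pos":[50,2,-107],"roll":0,"jaw":50},{"delta_pos":[75,3,-107],"roll":0,"jaw":50},{"delta_pos":[100,4,-107],"roll":0,"jaw":50},{"delta_pos":[125,6,-107],"roll":0,"jaw":50},{"delta_pos":[150,7,-107],"roll":0,"jaw":50},{"delta_pos":[175,8,-107],"roll":0,"jaw":50},{"delta_pos":[200,9,-107],"roll":0,"jaw":50},{"delta_pos":[225,10,-107],"roll":0,"jaw":50},{"delta_pos":[250,11,-107],"roll":0,"jaw":50},{"delta_pos":[275,12,-107],"roll":0,"jaw":50},{"delta_pos":[300,13,-107],"roll":0,"jaw":50}]'

```text
time_s: 11.67
ee_pos: [520.5, -87.0, 108.8]
ee_rot: [-179.9, -0.1, 90.2]
force: [0.1, -0.3, -1.6]
gripper_width: 60.9
gripper_force: 30.0
```

Call:
arm_command --rows '[{"delta_pos":[25,1,0],"roll":0,"jaw":50},{"delta_pos":[50,2,0],"roll":0,"jaw":50},{"delta_pos":[75,3,0],"roll":0,"jaw":50},{"delta_pos":[100,4,0],"roll":0,"jaw":50},{"delta_pos":[125,6,0],"roll":0,"jaw":50},{"delta_pos":[150,7,0],"roll":0,"jaw":50},{"delta_pos":[175,8,0],"roll":0,"jaw":50},{"delta_pos":[200,9,0],"roll":0,"jaw":50},{"delta_pos":[225,11,0],"roll":0,"jaw":50},{"delta_pos":[248,12,0],"roll":0,"jaw":50},{"delta_pos":[266,13,0],"roll":0,"jaw":50},{"delta_pos":[278,14,0],"roll":0,"jaw":50},{"delta_pos":[285,14,0],"roll":0,"jaw":50},{"delta_pos":[285,14,0],"roll":0,"jaw":50},{"delta_pos":[285,14,0],"roll":0,"jaw":50},{"delta_pos":[285,14,0],"roll":0,"jaw":50}]'

```text
time_s: 13.0
ee_pos: [534.7, 194.7, 109.5]
ee_rot: [-180.0, 0.0, 90.2]
force: [-0.0, 0.4, -1.2]
gripper_width: 60.9
gripper_force: 30.0
```

Run:
```python
from h import *
im,P,s=grab("wrist","w4.png")
p=np.array(s["ee_pos"])
P=P.reshape(-1,3)
r=np.hypot(P[:,0]-p[0],P[:,1]-p[1])
for lo,hi in((5,25),(10,20),(0,10)):
    S=P[(P[:,2]>p[2]+lo)&(P[:,2]<p[2]+hi)&(r<32)]
    if len(S): print(len(S),S.mean(0).round(1),cv2.minEnclosingCircle(S[:,:2].astype(np.float32)))
S=P[(P[:,2]>43)&(P[:,2]<54)&(np.hypot(P[:,0]-534.8,P[:,1]-197)<33)]
print(len(S),S.mean(0) if len(S) else 0)
go(534.8,195.5,52,90)
```

```text
4446 [534.8 206.  122.2] ((534.82861328125, 195.21270751953125), 31.901796340942383)
4150 [535.2 206.1 122.3] ((535.1627197265625, 196.2445831298828), 31.789226531982422)
500 [531.2 203.6 114.2] ((533.6887817382812, 197.28118896484375), 31.665008544921875)
799 [534.39506056 202.6849199   47.69076368]
d [ 1.  -0.  57.6] roll 0.03 | [534.9 194.6 109.6] [-1.7998e+02  2.0000e-02  9.0130e+01] w 60.6 t 13.05
```

View pics/w4.png

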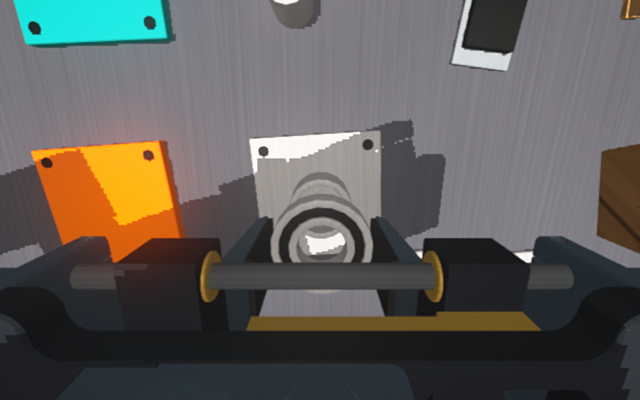

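The bearing at (322,243) is held flat, with the sleeve below and behind it as expected. Lowering.

Call:
arm_command --rows '[{"delta_pos":[0.7,0,12],"roll":0,"jaw":50},{"delta_pos":[0.7,0,26],"roll":0,"jaw":50},{"delta_pos":[0.7,0,38],"roll":0,"jaw":50},{"delta_pos":[0.7,0,47],"roll":0,"jaw":50},{"delta_pos":[0.7,0,52],"roll":0,"jaw":50},{"delta_pos":[0.7,0,55],"roll":0,"jaw":50},{"delta_pos":[0.7,0,56],"roll":0,"jaw":50},{"delta_pos":[0.7,0,57],"roll":0,"jaw":50},{"delta_pos":[0.7,0,57],"roll":0,"jaw":50},{"delta_pos":[0.7,0,57],"roll":0,"jaw":50}]'

```text
time_s: 13.88
ee_pos: [535.4, 196.4, 53.2]
ee_rot: [179.9, -0.0, 90.2]
force: [-0.3, 0.5, -0.7]
gripper_width: 60.9
gripper_force: 30.0
```

Call:
arm_command --rows '[{"delta_pos":[-0.7,-0.5,0.7],"roll":0,"jaw":50},{"delta_pos":[-0.7,-0.5,1.3],"roll":0,"jaw":50},{"delta_pos":[-0.7,-0.5,1.8],"roll":0,"jaw":50},{"delta_pos":[-0.7,-0.5,1.8],"roll":0,"jaw":50},{"delta_pos":[-0.7,-0.5,1.8],"roll":0,"jaw":50}]'

```text
time_s: 14.3
ee_pos: [534.6, 195.6, 51.1]
ee_rot: [180.0, -0.0, 90.2]
force: [0.0, 0.3, 0.9]
gripper_width: 60.6
gripper_force: 30.0
```

Call:
arm_command --rows '[{"delta_pos":[0,0,0.2],"roll":0,"jaw":72},{"delta_pos":[0,0,0],"roll":0,"jaw":80},{"delta_pos":[0,0,0],"roll":0,"jaw":100},{"delta_pos":[0,0,0],"roll":0,"jaw":100},{"delta_pos":[0,0,0],"roll":0,"jaw":100},{"delta_pos":[0,0,-10],"roll":0,"jaw":100},{"delta_pos":[0,0,-25],"roll":0,"jaw":100},{"delta_pos":[0,0,-50],"roll":0,"jaw":100},{"delta_pos":[0,0,-75],"roll":0,"jaw":100},{"delta_pos":[0,0,-95],"roll":0,"jaw":100},{"delta_pos":[0,0,-105],"roll":0,"jaw":100},{"delta_pos":[0,0,-110],"roll":0,"jaw":100},{"delta_pos":[0,0,-110],"roll":0,"jaw":100},{"delta_pos":[0,0,-110],"roll":0,"jaw":100},{"delta_pos":[0,0,-110],"roll":0,"jaw":100}]'

```text
time_s: 15.55
ee_pos: [533.7, 195.2, 159.4]
ee_rot: [-179.8, 0.1, 90.2]
force: [0.3, -0.0, 0.4]
gripper_width: 90.8
gripper_force: 0.0
```

Run:
```python
from h import *
im,P,s=grab("wrist","w5.png")
P=P.reshape(-1,3)
r=np.hypot(P[:,0]-534,P[:,1]-197)
S=P[(P[:,2]>59)&(P[:,2]<72)&(r<45)]
print(len(S),S.mean(0).round(1),S[:,2].std(),cv2.minEnclosingCircle(S[:,:2].astype(np.float32)))
go(511.5,361.8,150,169.7)
```

```text
2420 [535.8 197.8  63.7] 0.9379941355048192 ((535.8414916992188, 196.7521209716797), 30.946861267089844)
d [166.6 -21.7   9.3] roll -15.9 | [533.7 195.3 159.4] [-1.7984e+02  5.0000e-02  9.0190e+01] w 91.0 t 15.6
```

View pics/w5.png

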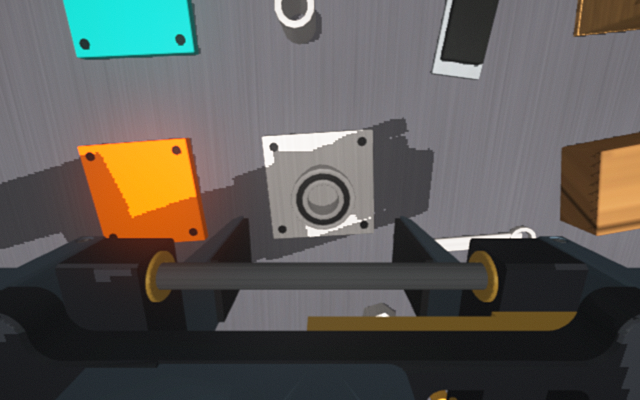

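The bearing at (322,198) lies flat and centred on the sleeve, about 1 mm off. Next is the driver.

Call:
arm_command --rows '[{"delta_pos":[10,-1,0],"roll":-1,"jaw":100},{"delta_pos":[25,-3,0],"roll":-2.2,"jaw":100},{"delta_pos":[42,-5,0],"roll":-3.4,"jaw":100},{"delta_pos":[60,-7,0],"roll":-4.6,"jaw":100},{"delta_pos":[78,-10,0],"roll":-5.8,"jaw":100},{"delta_pos":[96,-12,0],"roll":-7,"jaw":100},{"delta_pos":[114,-14,2],"roll":-8.2,"jaw":100},{"delta_pos":[130,-17,4],"roll":-9.4,"jaw":100},{"delta_pos":[145,-19,6],"roll":-10.6,"jaw":100},{"delta_pos":[155,-20,8],"roll":-11.8,"jaw":100},{"delta_pos":[162,-21,9],"roll":-13,"jaw":100},{"delta_pos":[166,-22,9],"roll":-14.2,"jaw":100},{"delta_pos":[166,-22,9],"roll":-15.2,"jaw":100},{"delta_pos":[166,-22,9],"roll":-15.9,"jaw":100},{"delta_pos":[166,-22,9],"roll":-15.9,"jaw":100},{"delta_pos":[166,-22,9],"roll":-15.9,"jaw":100},{"delta_pos":[166,-22,9],"roll":-15.9,"jaw":100}]'

```text
time_s: 17.02
ee_pos: [511.8, 361.2, 151.2]
ee_rot: [-180.0, -0.0, 169.6]
force: [-0.1, 0.4, -0.1]
gripper_width: 91.1
gripper_force: 0.0
```

Run:
```python
from h import *
im,P,s=grab("wrist","w6.png")
P=P.reshape(-1,3)
r=np.hypot(P[:,0]-511.5,P[:,1]-361.8)
S=P[(P[:,2]>50)&(P[:,2]<62)&(r<30)]
c,q=cv2.minEnclosingCircle(S[:,:2].astype(np.float32))
print(len(S),S.mean(0).round(1),c,q)
go(*c,22,169.7)
```

```text
594 [510.1 363.   55.6] (510.671630859375, 362.8379821777344) 16.803997039794922
d [  1.4   1.4 129.4] roll -0.02 | [511.9 361.3 151.4] [-1.7997e+02 -3.0000e-02  1.6962e+02] w 91.3 t 17.07
```

Call:
arm_command --rows '[{"delta_pos":[1.4,1.4,20],"roll":0,"jaw":100},{"delta_pos":[1.4,1.4,45],"roll":0,"jaw":100},{"delta_pos":[1.4,1.4,70],"roll":0,"jaw":100},{"delta_pos":[1.4,1.4,95],"roll":0,"jaw":100},{"delta_pos":[1.4,1.4,115],"roll":0,"jaw":100},{"delta_pos":[1.4,1.4,126],"roll":0,"jaw":80},{"delta_pos":[1.4,1.4,129],"roll":0,"jaw":60},{"delta_pos":[1.4,1.4,129],"roll":0,"jaw":20},{"delta_pos":[1.4,1.4,129],"roll":0,"jaw":20},{"delta_pos":[1.4,1.4,129],"roll":0,"jaw":20},{"delta_pos":[1.4,1.4,129],"roll":0,"jaw":20},{"delta_pos":[1.4,1.4,129],"roll":0,"jaw":20},{"delta_pos":[1.4,1.4,129],"roll":0,"jaw":20},{"delta_pos":[1.4,1.4,129],"roll":0,"jaw":20},{"delta_pos":[1.4,1.4,129],"roll":0,"jaw":20}]' --squeeze 30

```text
time_s: 18.32
ee_pos: [510.9, 362.9, 23.3]
ee_rot: [-180.0, 0.0, 169.7]
force: [-1.2, -0.5, 2.7]
gripper_width: 33.0
gripper_force: 30.0
```

Run:
```python
from h import *
go(505.8,-207,150,169.7)
d=np.load("/tmp/top.npz");P=d["P"];im=d["img"].astype(int)
# stand: blue free strip, and block tops separately
S=P[180:262,380:440]; I=im[180:262,380:440]
m=(I[...,0]-I[...,2]>50)&(abs(S[...,2]-5.5)<4)
print(m.sum(),cv2.minAreaRect(S[m][:,:2].astype(np.float32)),S[m].mean(0))
T=S.reshape(-1,3);T=T[(T[:,2]>40)&(T[:,2]<50)]
for a in(T[T[:,0]>506],T[T[:,0]<506]): print(cv2.minAreaRect(a[:,:2].astype(np.float32)))
```

```text
d [ -97.  -561.7 -126.6] roll -0.0 | [510.9 362.9  23.3] [-1.7999e+02  1.0000e-02  1.6969e+02] w 33.0 t 18.32
895 ((509.30804443359375, -208.68328857421875), (61.88737869262695, 111.37408447265625), 79.0792007446289) [ 509.55331458 -207.63551604    5.21883348]
((580.6951293945312, -220.76307678222656), (56.958778381347656, 38.97026443481445), 78.92591094970703)
((433.4504699707031, -193.29812622070312), (55.767822265625, 39.72093963623047), 79.14230346679688)
```

Call:
arm_command --rows '[{"delta_pos":[0,0,-8],"roll":0,"jaw":20},{"delta_pos":[0,0,-20],"roll":0,"jaw":20},{"delta_pos":[0,0,-38],"roll":0,"jaw":20},{"delta_pos":[0,0,-58],"roll":0,"jaw":20},{"delta_pos":[0,0,-78],"roll":0,"jaw":20},{"delta_pos":[0,0,-98],"roll":0,"jaw":20},{"delta_pos":[-1,-8,-115],"roll":0,"jaw":20},{"delta_pos":[-4,-20,-123],"roll":0,"jaw":20},{"delta_pos":[-7,-38,-127],"roll":0,"jaw":20},{"delta_pos":[-11,-60,-127],"roll":0,"jaw":20},{"delta_pos":[-15,-85,-127],"roll":0,"jaw":20},{"delta_pos":[-20,-112,-127],"roll":0,"jaw":20},{"delta_pos":[-25,-140,-127],"roll":0,"jaw":20},{"delta_pos":[-30,-168,-127],"roll":0,"jaw":20},{"delta_pos":[-35,-196,-127],"roll":0,"jaw":20},{"delta_pos":[-40,-224,-127],"roll":0,"jaw":20},{"delta_pos":[-45,-252,-127],"roll":0,"jaw":20},{"delta_pos":[-50,-280,-127],"roll":0,"jaw":20},{"delta_pos":[-55,-308,-127],"roll":0,"jaw":20},{"delta_pos":[-60,-336,-127],"roll":0,"jaw":20}]'

```text
time_s: 19.98
ee_pos: [508.9, 19.9, 150.0]
ee_rot: [-180.0, -0.0, 169.7]
force: [1.0, -0.2, -2.1]
gripper_width: 33.2
gripper_force: 30.0
```

Call:
arm_command --rows '[{"delta_pos":[-5,-27,0],"roll":0,"jaw":20},{"delta_pos":[-10,-54,0],"roll":0,"jaw":20},{"delta_pos":[-15,-81,0],"roll":0,"jaw":20},{"delta_pos":[-20,-108,0],"roll":0,"jaw":20},{"delta_pos":[-25,-135,0],"roll":0.1,"jaw":20},{"delta_pos":[-29,-162,0],"roll":0.1,"jaw":20},{"delta_pos":[-33,-187,0],"roll":0.1,"jaw":20},{"delta_pos":[-36,-207,0],"roll":0.1,"jaw":20},{"delta_pos":[-38,-220,0],"roll":0.1,"jaw":20},{"delta_pos":[-39,-226,0],"roll":0.1,"jaw":20},{"delta_pos":[-39,-226,0],"roll":0.1,"jaw":20},{"delta_pos":[-39,-226,0],"roll":0.1,"jaw":20},{"delta_pos":[-39,-226,0],"roll":0.1,"jaw":20},{"delta_pos":[-39,-226,0],"roll":0.1,"jaw":20}]'

```text
time_s: 21.15
ee_pos: [507.7, -206.4, 149.8]
ee_rot: [180.0, -0.0, 169.3]
force: [0.8, 0.2, -2.2]
gripper_width: 33.1
gripper_force: 30.0
```

Run:
```python
from h import *
im,P,s=grab("wrist","w7.png")
p=np.array(s["ee_pos"]); Q=P.reshape(-1,3)
T=Q[(Q[:,2]>42)&(Q[:,2]<50)&(np.hypot(Q[:,0]-508,Q[:,1]+207)<105)]
for a in(T[T[:,0]>506],T[T[:,0]<506]): print(len(a),cv2.minAreaRect(a[:,:2].astype(np.float32)) if len(a) else 0)
go(508,-207.7,29.5,169.1)
```

```text
0 0
1245 ((432.7877502441406, -193.68359375), (56.0244140625, 39.95043182373047), 79.27194213867188)
d [ -0.5  -1.2 120.4] roll 0.03 | [ 507.7 -206.5  149.9] [ 1.7998e+02 -1.0000e-02  1.6926e+02] w 33.4 t 21.2
```

View pics/w7.png

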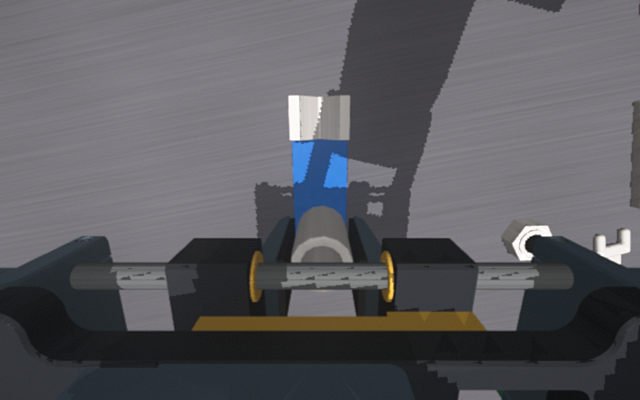

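The driver at (320,240) hangs straight, and the near V-block at (320,117) confirms the stand's midpoint. Lowering.

Call:
arm_command --rows '[{"delta_pos":[0,-1,20],"roll":0,"jaw":20},{"delta_pos":[0,-1,42],"roll":0,"jaw":20},{"delta_pos":[0,-1,64],"roll":0,"jaw":20},{"delta_pos":[0,-1,84],"roll":0,"jaw":20},{"delta_pos":[0,-1,100],"roll":0,"jaw":20},{"delta_pos":[0,-1,111],"roll":0,"jaw":20},{"delta_pos":[0,-1,116],"roll":0,"jaw":20},{"delta_pos":[0,-1,118],"roll":0,"jaw":20},{"delta_pos":[0,-1,119],"roll":0,"jaw":20},{"delta_pos":[0,-1,119],"roll":0,"jaw":20},{"delta_pos":[0,-1,119],"roll":0,"jaw":20}]'

```text
time_s: 22.12
ee_pos: [508.1, -208.7, 31.6]
ee_rot: [-180.0, 0.1, 169.2]
force: [0.1, -0.6, -2.0]
gripper_width: 33.3
gripper_force: 30.0
```

Call:
arm_command --rows '[{"delta_pos":[1,0.7,0.8],"roll":0,"jaw":20},{"delta_pos":[1,0.7,1.6],"roll":0,"jaw":20},{"delta_pos":[1,0.7,2.2],"roll":0,"jaw":20},{"delta_pos":[1,0.7,2.2],"roll":0,"jaw":20},{"delta_pos":[1,0.7,2.2],"roll":0,"jaw":20}]'

```text
time_s: 22.53
ee_pos: [506.8, -207.7, 29.3]
ee_rot: [180.0, 0.0, 169.2]
force: [-1.4, 0.2, 4.2]
gripper_width: 33.1
gripper_force: 30.0
```

Call:
arm_command --rows '[{"delta_pos":[0,0,0],"roll":0,"jaw":50},{"delta_pos":[0,0,0],"roll":0,"jaw":60},{"delta_pos":[0,0,0],"roll":0,"jaw":60},{"delta_pos":[0,0,0],"roll":0,"jaw":60},{"delta_pos":[0,0,-15],"roll":0,"jaw":60},{"delta_pos":[0,0,-35],"roll":0,"jaw":60},{"delta_pos":[0,0,-60],"roll":0,"jaw":60},{"delta_pos":[0,0,-85],"roll":0,"jaw":60},{"delta_pos":[0,0,-105],"roll":0,"jaw":60},{"delta_pos":[0,0,-115],"roll":0,"jaw":60},{"delta_pos":[0,0,-120],"roll":0,"jaw":60},{"delta_pos":[0,0,-120],"roll":0,"jaw":60}]'

```text
time_s: 23.53
ee_pos: [506.9, -207.8, 149.1]
ee_rot: [-180.0, 0.1, 169.2]
force: [0.5, 0.0, 0.2]
gripper_width: 55.0
gripper_force: 0.0
```

Run:
```python
from h import *
go(609.6,16.6,120,141)
P=np.load("/tmp/top.npz")["P"][95:178,265:295].reshape(-1,3); S=P[(P[:,2]>3)&(P[:,2]<15)]
print("wrench",S.min(0),S.max(0))
```

```text
d [-58.8 239.7  29.1] roll 5.64 | [ 506.9 -207.8  149.1] [-1.7999e+02  7.0000e-02  1.6919e+02] w 55.0 t 23.53
wrench [602.09934256  87.5176465    3.01845567] [821.55771754 167.12666492  12.63285864]
```

Call:
arm_command --rows '[{"delta_pos":[-5,20,0],"roll":0.5,"jaw":60},{"delta_pos":[-12,50,0],"roll":1,"jaw":75},{"delta_pos":[-20,82,0],"roll":2,"jaw":90},{"delta_pos":[-28,115,0],"roll":3,"jaw":90},{"delta_pos":[-36,148,5],"roll":4,"jaw":90},{"delta_pos":[-44,180,12],"roll":4.8,"jaw":90},{"delta_pos":[-51,208,20],"roll":5.3,"jaw":90},{"delta_pos":[-56,228,26],"roll":5.6,"jaw":90},{"delta_pos":[-59,240,29],"roll":5.6,"jaw":90},{"delta_pos":[-59,240,29],"roll":5.6,"jaw":90},{"delta_pos":[-59,240,29],"roll":5.6,"jaw":90},{"delta_pos":[-59,240,29],"roll":5.6,"jaw":90}]'

```text
time_s: 24.53
ee_pos: [609.0, 15.9, 119.4]
ee_rot: [-179.9, -0.0, 141.2]
force: [-0.9, -1.3, 0.7]
gripper_width: 81.8
gripper_force: 0.0
```

Run:
```python
from h import *
im,P,s=grab("wrist","w8.png"); cv2.imwrite("pics/w8c.png",im[:330])
P=P.reshape(-1,3)
S=P[(P[:,2]>16)&(P[:,2]<27)&(np.hypot(P[:,0]-610,P[:,1]-16.5)<32)]
A=cv2.minAreaRect(S[:,:2].astype(np.float32)); print(len(S),S.mean(0).round(1),A)
go(*A[0],4,141)
```

```text
1543 [608.7  17.4  23.6] ((609.8253784179688, 16.837839126586914), (40.37916564941406, 46.91295623779297), 50.64744567871094)
d [  0.2   1.4 115.7] roll 0.03 | [609.2  15.7 119.8] [-179.97    0.    141.13] w 82.3 t 24.58
```

View pics/w8c.png

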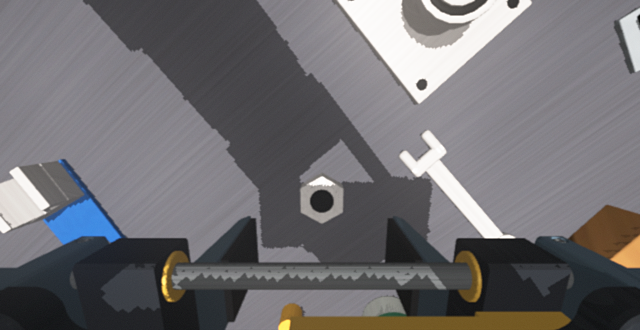

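The nut at (322,201) has its flats facing the fingers. Gripping.

Call:
arm_command --rows '[{"delta_pos":[0.2,1,22],"roll":0,"jaw":90},{"delta_pos":[0.2,1,46],"roll":0,"jaw":90},{"delta_pos":[0.2,1,70],"roll":0,"jaw":90},{"delta_pos":[0.2,1,92],"roll":0,"jaw":80},{"delta_pos":[0.2,1,107],"roll":0,"jaw":75},{"delta_pos":[0.2,1,113],"roll":0,"jaw":70},{"delta_pos":[0.2,1,115],"roll":0,"jaw":65},{"delta_pos":[0.2,1,115],"roll":0,"jaw":30},{"delta_pos":[0.2,1,115],"roll":0,"jaw":30},{"delta_pos":[0.2,1,115],"roll":0,"jaw":30},{"delta_pos":[0.2,1,115],"roll":0,"jaw":30},{"delta_pos":[0.2,1,115],"roll":0,"jaw":30},{"delta_pos":[0.2,1,115],"roll":0,"jaw":30},{"delta_pos":[0.2,1,115],"roll":0,"jaw":30}]' --squeeze 30

```text
time_s: 25.75
ee_pos: [610.8, 17.6, 6.0]
ee_rot: [180.0, 0.1, 141.2]
force: [-1.2, -2.6, 6.1]
gripper_width: 40.5
gripper_force: 30.0
```

Run:
```python
from h import *
go(638.8,204.5,85,180)
```

```text
d [ 95.1 163.3 -79.1] roll -7.76 | [610.8  17.6   6. ] [1.7995e+02 1.1000e-01 1.4121e+02] w 40.5 t 25.75
```

Call:
arm_command --rows '[{"delta_pos":[0,0,-8],"roll":0,"jaw":30},{"delta_pos":[0,0,-22],"roll":0,"jaw":30},{"delta_pos":[0,0,-40],"roll":0,"jaw":30},{"delta_pos":[0,0,-58],"roll":0,"jaw":30},{"delta_pos":[4,6,-72],"roll":-0.5,"jaw":30},{"delta_pos":[10,17,-79],"roll":-1.2,"jaw":30},{"delta_pos":[20,34,-79],"roll":-2,"jaw":30},{"delta_pos":[32,54,-79],"roll":-3,"jaw":30},{"delta_pos":[44,76,-79],"roll":-4,"jaw":30},{"delta_pos":[56,97,-79],"roll":-5,"jaw":30},{"delta_pos":[68,118,-79],"roll":-6,"jaw":30},{"delta_pos":[80,138,-79],"roll":-7,"jaw":30},{"delta_pos":[88,152,-79],"roll":-7.5,"jaw":30},{"delta_pos":[93,160,-79],"roll":-7.8,"jaw":30},{"delta_pos":[95,163,-79],"roll":-7.8,"jaw":30},{"delta_pos":[95,163,-79],"roll":-7.8,"jaw":30},{"delta_pos":[95,163,-79],"roll":-7.8,"jaw":30},{"delta_pos":[95,163,-79],"roll":-7.8,"jaw":30}]'

```text
time_s: 27.25
ee_pos: [638.0, 203.3, 83.6]
ee_rot: [-180.0, -0.0, -179.9]
force: [0.3, -0.5, -1.8]
gripper_width: 41.0
gripper_force: 30.0
```

Run:
```python
from h import *
go(638.8,204.5,6,180)
```

```text
d [-0.8  1.3 77.6] roll 0.02 | [638.  203.3  83.6] [-1.7997e+02 -3.0000e-02 -1.7990e+02] w 41.0 t 27.25
```

Call:
arm_command --rows '[{"delta_pos":[-0.5,0,15],"roll":0,"jaw":30},{"delta_pos":[-0.5,0,32],"roll":0,"jaw":30},{"delta_pos":[-0.5,0,48],"roll":0,"jaw":30},{"delta_pos":[-0.5,0,61],"roll":0,"jaw":30},{"delta_pos":[-0.5,0,69],"roll":0,"jaw":30},{"delta_pos":[-0.5,0,73],"roll":0,"jaw":30},{"delta_pos":[-0.5,0,75],"roll":0,"jaw":30},{"delta_pos":[-0.5,0,76],"roll":0,"jaw":30},{"delta_pos":[-0.5,0,76],"roll":0,"jaw":30},{"delta_pos":[-0.5,0,76],"roll":0,"jaw":30}]'

```text
time_s: 28.08
ee_pos: [639.2, 204.6, 8.5]
ee_rot: [180.0, 0.1, -179.8]
force: [-0.3, 0.2, -2.0]
gripper_width: 40.4
gripper_force: 30.0
```

Call:
arm_command --rows '[{"delta_pos":[0,0,0.8],"roll":0,"jaw":30},{"delta_pos":[0,0,1.6],"roll":0,"jaw":30},{"delta_pos":[0,0,2.2],"roll":0,"jaw":30},{"delta_pos":[0,0,2.4],"roll":0,"jaw":30},{"delta_pos":[0,0,2.4],"roll":0,"jaw":30}]'

```text
time_s: 28.5
ee_pos: [638.9, 204.6, 6.0]
ee_rot: [180.0, 0.0, -179.8]
force: [-1.5, -0.6, 2.2]
gripper_width: 41.1
gripper_force: 30.0
```

Call:
arm_command --rows '[{"delta_pos":[0,0,0],"roll":0,"jaw":55},{"delta_pos":[0,0,0],"roll":0,"jaw":70},{"delta_pos":[0,0,0],"roll":0,"jaw":70},{"delta_pos":[0,0,0],"roll":0,"jaw":70},{"delta_pos":[0,0,-15],"roll":0,"jaw":70},{"delta_pos":[0,0,-35],"roll":0,"jaw":70},{"delta_pos":[0,0,-60],"roll":0,"jaw":70},{"delta_pos":[0,0,-90],"roll":0,"jaw":70},{"delta_pos":[0,0,-120],"roll":0,"jaw":70},{"delta_pos":[0,0,-150],"roll":0,"jaw":70},{"delta_pos":[25,0,-175],"roll":0,"jaw":70},{"delta_pos":[55,0,-195],"roll":0,"jaw":70},{"delta_pos":[85,0,-200],"roll":0,"jaw":70},{"delta_pos":[115,0,-200],"roll":0,"jaw":70},{"delta_pos":[145,0,-200],"roll":0,"jaw":70},{"delta_pos":[175,0,-200],"roll":0,"jaw":70},{"delta_pos":[205,0,-200],"roll":0,"jaw":70},{"delta_pos":[220,0,-200],"roll":0,"jaw":70},{"delta_pos":[220,0,-200],"roll":0,"jaw":70}]'

```text
time_s: 30.08
ee_pos: [415.4, 203.3, 205.4]
ee_rot: [-180.0, -0.1, -179.7]
force: [-0.5, 0.1, -0.7]
gripper_width: 63.9
gripper_force: 0.0
```

Call:
arm_command --rows '[{"delta_pos":[10,10,0],"roll":0,"jaw":70},{"delta_pos":[20,30,0],"roll":0,"jaw":70},{"delta_pos":[30,60,0],"roll":0,"jaw":70},{"delta_pos":[40,90,0],"roll":0,"jaw":70},{"delta_pos":[50,120,0],"roll":0,"jaw":70},{"delta_pos":[60,150,0],"roll":0,"jaw":70},{"delta_pos":[70,175,0],"roll":0,"jaw":70},{"delta_pos":[70,190,0],"roll":0,"jaw":70},{"delta_pos":[70,190,0],"roll":0,"jaw":70},{"delta_pos":[70,190,0],"roll":0,"jaw":70}]'

```text
time_s: 30.92
ee_pos: [348.8, 393.7, 204.8]
ee_rot: [-179.9, 0.0, -179.8]
force: [-0.6, -0.5, 0.2]
gripper_width: 63.7
gripper_force: 0.0
```

Run:
```python
from h import *
im,P,s=grab("top","top1.png"); Q=P.reshape(-1,3)
def at(n,x,y,r,lo,hi):
    S=Q[(Q[:,2]>lo)&(Q[:,2]<hi)&(np.hypot(Q[:,0]-x,Q[:,1]-y)<r)]
    if len(S): print(n,len(S),S.mean(0).round(1),np.round(cv2.minEnclosingCircle(S[:,:2].astype(np.float32))[0],1))
at("bearing",534,197,45,57,72);at("driver",507,-207.5,30,54,68);at("nut",638.8,204.5,35,16,32)
at("bush",697,-98,25,20,40);at("spray",768,-17,40,130,180)
```

```text
bearing 385 [535.9 195.9  62.3] [536.4 196.7]
driver 95 [ 507.6 -206.9   60. ] [ 508.  -206.9]
nut 221 [638.9 204.6  22.1] [638.3 204.9]
bush 73 [697.3 -98.1  28.7] [698.  -98.5]
spray 526 [765.7 -16.6 155.5] [768.9 -16.6]
```

View pics/top1.png

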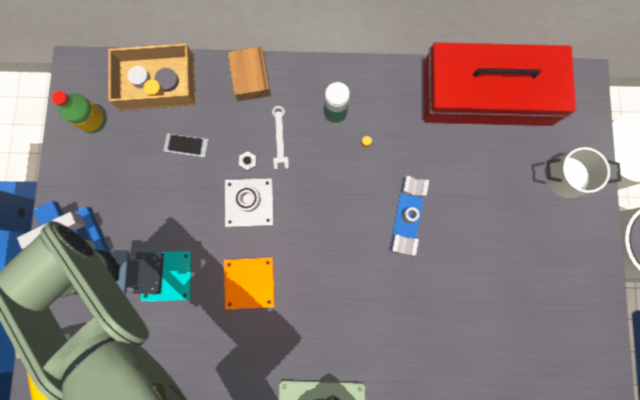

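All parts are in place: bearing on sleeve at (248,200), nut at (248,160), driver at (412,214). The wrench (280,137), pad (185,145), bush (367,141) and can (337,95) have not moved. Handing in.

```bash
python3 -c "
from workcell import env
print(env.job_done())"
```

```text
the job is handed in; nothing more can be done
None
```

The bench is set out and handed in after about 31 s of robot time: the sleeve is on the plate with the bearing centred on it, the driver is midway between the V-blocks, the nut is behind the plate, and the final top view shows the bystanders unmoved (no verdict was returned).

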